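# Set the studio's stock tags

## Robot

A 7-joint arm with a two-finger parallel gripper is mounted at the origin on the work surface. World frame = base frame: x ahead of the robot, y to its left, z up, the work surface at z = 0. Lengths are in mm, angles in degrees, forces in N, time in s.
With the tool pointing down it reaches from about 425 to 800 mm from the base axis. Payload 8.3 kg.
Tool frame: the origin (TCP) lies at the very end of the fingers, on their centre line; the grasp point (between the pads) lies 19 mm behind it; z points along the fingers, y is the line along which they close (so a half turn about z gives the same grasp; the last joint's range is limited). The gripper opens to 85 mm and grips with 20 to 120 N. Pads are 22 mm wide; open, the fingers measure 114 mm over their backs; the gripper's body (76 mm by 85 mm) begins 54 mm behind the grasp point. The pads swing forward as they close: fully open they stand 13 mm farther back than shut.
Start: joints at [-79.12, 21.967, 0.94, 78.501, -0.361, 79.538, -2.664], TCP at [156.27, 605.13, 231.279] pointing down, gripper open.
Joint ranges: [-169.22, 169.22], [-14.56, 117.87], [-87.37, 89.26], [10.42, 133.3], [-82.24, 262.24], [0.94, 117.77], [-172.7, 172.7]. Speed limits (degrees/s): [136.94, 136.94, 172.46, 172.46, 180, 180, 180].

## Interface

Orientations are given as [roll, pitch, yaw] about the fixed x, y, z axes, in that order (R = Rz(yaw) Ry(pitch) Rx(roll)).
In Python, from plant import r, optics, finish_job gives the robot as it stands. The module is installed in compiled form; this text tells all that it offers.
- The arm moves only by the tool move_arm, never from a script. Its argument "deltas" is a list of rows, each a list of 3 entries, a list of its own where there are three numbers: the shift along the tool's x, y, z each as a share of 0.25 m, from -1 to 1, then the turn about the tool's z as a share of 60 degrees, from -1 to 1, then the closure, from -1 (fully open) to 1 (shut). In form: [[[tx, ty, tz], roll, claw], ...]. A call has 1 to 20 rows; each row is the pose to reach, as a shift and turn from the pose commanded when the call began, along the tool's axes at that moment; what a row does not reach only later rows make up. A row lasts 1/10 s, in which the tool goes at most 50 mm and 8.59 degrees, less where a joint would pass 70% of its speed; a pose out of reach is approached as far as the arm can. A call with a number of a shift or a turn outside -1 to 1 is refused whole. A call with a gripper value outside its range is refused whole. The fingers move at their own pace and stop on an object; "grip_force" is the grip in N (left out, the last holds). Time passes only in rows, so rows that repeat a pose let the fingers close. It gives the time, the measured TCP pose, the force, the opening and the grip force at its end, in the units of the state.
- r.observe(): the state, without advancing time (a new reading comes with each control period).
- optics.read_camera(name): name is "scene" or "top" or "wrist"; returns the picture (400x640x3 uint8, red, green, blue); there is no depth.
- optics.calibration(name): a dict with "fx", "fy", "cx", "cy" (pixels), "k1" (the pictures are not rectified: a ray, as slopes to the right and down, at radius r is drawn at 1 + k1 r^2 times it, then the intrinsics apply), "rvec" (rotation vector, rad) and "tvec" (3), from world to camera coordinates, as OpenCV has them. Camera axes: x right, y down, z forward; pixel columns grow to the right and rows downward; lengths in mm; the calibration is good to about 2 mm. A picture is of the moment at which its call begins: read the wrist's pose just before it. calibration takes no time and is no camera call; for the wrist camera it gives the pose at the moment of the call.
- finish_job(): hands the job in; it is judged then, once.
The state is a dict: "t": time; "q": joint angles; "dq": joint speeds; "effort": joint torques, N m; "eef_pos": TCP position; "orientation": TCP orientation; "force": force on the tool from outside, world axes, zero at the start; "wrist_torque": the same for the moment, N m; "gripper_width": finger opening in mm; "grip_force": force on a finger pad.
Only numpy, scipy, OpenCV 4.12 (cv2) and the standard library are available. Lean on these libraries where they do the work, as an engineer would, in place of code of your own. Each camera call takes 0.05 s, during which the arm holds its last target. There are 200 camera calls.

## Task

Each of the four bins on the potter's stock board has a hinged tag in front of it. With a fingertip, gently push over the tags that are wrong, so that only the full bins show the face with the round disc (tag leaning back towards its bin) and a nearly empty bin shows the face with the bar (tag leaning forward towards the robot), each tag resting fully on its stop. Do not pinch the tags or force them against their stops, and leave everything else where it stands.

Things in the scene. Friction and masses are not known exactly. Their poses are not given: they have to be found in the camera images.
- rack: the stock board, a plywood board 250 (x) x 500 (y) x 18 lying fixed on the table; origin at the centre of its underside; x points away from the robot across the board, y along the row of tags. In its far half stand four bins in a row at 110 pitch, in its near half one hinged tag on a stand in front of each bin; all share the board's yaw.
- bin_a: plain grey stock bin fixed on the board, 125 deep (x) x 98 wide (y), walls 60 high; origin at the centre of its underside, 18 above the table; the order of the bins in the row changes. FULL: packed with upright white kiln posts, the highest point about 105 above the bin's underside
- bin_b: plain grey stock bin fixed on the board, 125 deep (x) x 98 wide (y), walls 60 high; origin at the centre of its underside, 18 above the table; the order of the bins in the row changes. FULL: packed with upright terracotta tiles, the highest point about 80 above the bin's underside
- bin_c: plain grey stock bin fixed on the board, 125 deep (x) x 98 wide (y), walls 60 high; origin at the centre of its underside, 18 above the table; the order of the bins in the row changes. FULL: stacked with wooden rollers lying along y, the highest point about 68 above the bin's underside
- bin_d: plain grey stock bin fixed on the board, 125 deep (x) x 98 wide (y), walls 60 high; origin at the centre of its underside, 18 above the table; the order of the bins in the row changes. NEARLY EMPTY: two white kiln posts lying on its floor
- hinge_1 (a point): middle of the hinge axis (along y) of tag_1, 100 above the table; axes as the board's. It belongs to the bin straight behind it (bin centre 115 along +x). The stand, 74 wide, reaches 10 above the axis, with steel stop bars 13 either side of it. The tags' order in the row changes.
- tag_1 (a joint): lean, rad, of tag_1, a dark wooden plate 58 wide, 6 thick, 3 to 63 from its axis; a 2 mm raised disc on one face, a bar on the other. 0: on its front stop, top 0.65 rad off vertical towards the robot (-x), bar up. 0.65: upright. 1.3: on its rear stop, leaning 0.65 to its bin, disc up. 25 to 50 g, swings freely; past upright it falls onto that side's stop.
- hinge_2 (a point): middle of the hinge axis (along y) of tag_2, 100 above the table; axes as the board's. It belongs to the bin straight behind it (bin centre 115 along +x). The stand, 74 wide, reaches 10 above the axis, with steel stop bars 13 either side of it. The tags' order in the row changes.
- tag_2 (a joint): lean, rad, of tag_2, a dark wooden plate 58 wide, 6 thick, 3 to 63 from its axis; a 2 mm raised disc on one face, a bar on the other. 0: on its front stop, top 0.65 rad off vertical towards the robot (-x), bar up. 0.65: upright. 1.3: on its rear stop, leaning 0.65 to its bin, disc up. 25 to 50 g, swings freely; past upright it falls onto that side's stop.
- hinge_3 (a point): middle of the hinge axis (along y) of tag_3, 100 above the table; axes as the board's. It belongs to the bin straight behind it (bin centre 115 along +x). The stand, 74 wide, reaches 10 above the axis, with steel stop bars 13 either side of it. The tags' order in the row changes.
- tag_3 (a joint): lean, rad, of tag_3, a dark wooden plate 58 wide, 6 thick, 3 to 63 from its axis; a 2 mm raised disc on one face, a bar on the other. 0: on its front stop, top 0.65 rad off vertical towards the robot (-x), bar up. 0.65: upright. 1.3: on its rear stop, leaning 0.65 to its bin, disc up. 25 to 50 g, swings freely; past upright it falls onto that side's stop.
- hinge_4 (a point): middle of the hinge axis (along y) of tag_4, 100 above the table; axes as the board's. It belongs to the bin straight behind it (bin centre 115 along +x). The stand, 74 wide, reaches 10 above the axis, with steel stop bars 13 either side of it. The tags' order in the row changes.
- tag_4 (a joint): lean, rad, of tag_4, a dark wooden plate 58 wide, 6 thick, 3 to 63 from its axis; a 2 mm raised disc on one face, a bar on the other. 0: on its front stop, top 0.65 rad off vertical towards the robot (-x), bar up. 0.65: upright. 1.3: on its rear stop, leaning 0.65 to its bin, disc up. 25 to 50 g, swings freely; past upright it falls onto that side's stop.
- prop: upright white kiln post, diameter 24, 80 high, standing on the board between the two middle tags; a bystander; origin at the centre of its underside
- short_prop: short upright terracotta post, diameter 24, 40 high, standing on the board between two tags at the right-hand (-y) end; a bystander; origin at the centre of its underside
- cup: white cup, rim diameter 68, 70 high, on the table in front of the board; a bystander; origin at the centre of its underside
- loop_tool: loop tool with a wooden handle, about 180 long and 24 wide, lying 18 high on the table in front of the board; a bystander; origin on the axis of its handle, at table height
- jar: amber glaze jar, diameter 60, 75 high, on the table in front of the board; a bystander; origin at the centre of its underside
- bowl: terracotta bowl, rim diameter 100, 45 high, on the table beside the board's +y end; a bystander; origin at the centre of its underside
- rib: dark wooden throwing rib 90 x 50 x 8, lying on the table beside the board's -y end; a bystander; origin at the centre of its underside

How it is judged:
By the outcome, as a careful person would: the job done as asked, in the order asked, and still so for the second after the job is handed in, with the robot touching nothing.
It also fails if it takes over 51 s, if anything falls off the work surface, if the arm or the gripper's body presses on something with over 40 N, if the wrist force passes 120 N, or if a joint passes its speed limit or range.

## Working session

There is one attempt and no reset: what is moved stays moved. The work goes in short steps, Python scripts to look and compute and a tool call to move; the robot and the scene stay as the last step left them, time stands still between calls to the robot, and variables do not carry over. Pictures are saved under pics/ and viewed, at most 10 in all, crops included, and the job is handed in when it is done.

Besides the shell and the picture viewer there is one more tool, called after "Request:" as name(argument=value, ...) on one line, values as JSON. move_arm: Moves the arm, as the interface text tells. Shift numbers are shares of 0.25 m and turn numbers shares of 60 degrees, none past 1 either way. Its arguments: {"type":"object","properties":{"deltas":{"type":"array","items":{"type":"array"}},"grip_force":{"type":"number"}},"required":["deltas"]}

```bash
mkdir -p pics; python3 - <<'E'
from plant import r, optics
import cv2
print(r.observe())
for n in("scene","top"):
    im=optics.read_camera(n);cv2.imwrite(f"pics/{n}0.png",im[:,:,::-1]);print(n,optics.calibration(n))
E
```

```text
{'t': 0.0, 'q': array([-79.11872326,  22.01508985,   0.93786718,  78.56292777,
        -0.36372549,  79.540068  ,  -2.66430733]), 'dq': array([ 0.01020751,  0.05797706,  0.00708051, -0.0328944 ,  0.01698114,
       -0.17335788, -0.02885745]), 'effort': array([-3.13033415e-04, -6.27604365e+01,  8.43911413e-01, -3.71819222e+01,
        1.64757465e-02,  1.43027984e-02,  5.04275064e-06]), 'eef_pos': array([156.14598648, 604.63453611, 230.26780834]), 'orientation': array([-1.79884629e+02, -6.38568587e-04,  1.65518174e+02]), 'force': array([-0.4759422 , -0.10225872,  0.21880741]), 'wrist_torque': array([ 0.03481841, -0.00528217,  0.05749567]), 'grip_force': 0.0, 'gripper_width': 85.85029901926853}
scene {'fx': 481.22487387035204, 'fy': 481.22487387035204, 'cx': 317.88355669034684, 'cy': 194.95861604862387, 'k1': -0.1294496795370098, 'rvec': array([ 2.22022314,  1.37732719, -0.44018082]), 'tvec': array([-301.59613768, -355.87598423, 1418.48741591])}
top {'fx': 393.77498048147874, 'fy': 393.77498048147874, 'cx': 320.2737665040394, 'cy': 200.5953557749065, 'k1': -0.012825067393122391, 'rvec': array([ 2.12688396, -2.14447259,  0.2119904 ]), 'tvec': array([ 29.77945669, 602.36663547, 955.87006918])}
```

View pics/scene0.png

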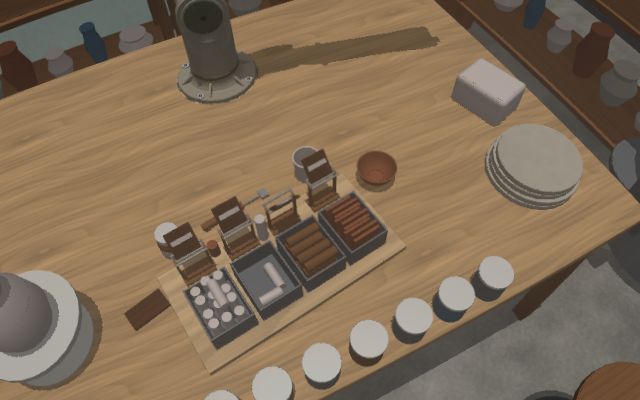

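View pics/top0.png

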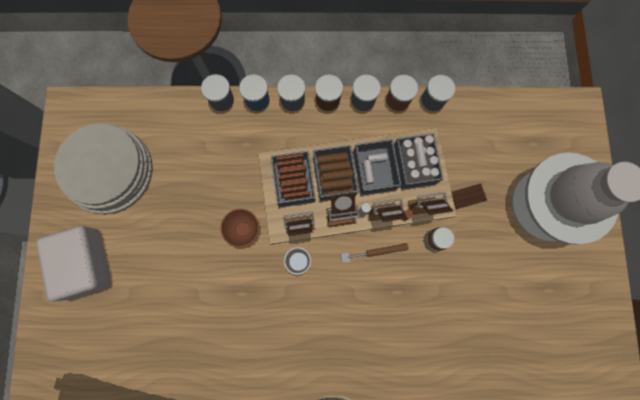

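Top view: the board spans pixels ~(260,150)-(455,240). From left (+y) the bins are tiles, rollers, nearly empty and posts. The tags sit at about (300,227), (343,208), (390,212) and (433,207). Only the second seems to show its disc. I'll zoom in to check.

```bash
cat > h.py <<'E'
import numpy as np, cv2
from plant import optics
def ray(n,px,z):
    c=optics.calibration(n);R=cv2.Rodrigues(c["rvec"])[0];k=c["k1"]
    d=((px[0]-c["cx"])/c["fx"],(px[1]-c["cy"])/c["fy"])
    u=cv2.undistortPoints(np.array([[px]],float),np.array([[c["fx"],0,c["cx"]],[0,c["fy"],c["cy"]],[0,0,1]]),np.array([k,0,0,0,0.]))[0,0]
    o=-R.T@c["tvec"];v=R.T@np.array([u[0],u[1],1]);return o+v*(z-o[2])/v[2]
def proj(n,P):
    c=optics.calibration(n)
    return cv2.projectPoints(np.array(P,float).reshape(-1,1,3),c["rvec"],c["tvec"],np.array([[c["fx"],0,c["cx"]],[0,c["fy"],c["cy"]],[0,0,1]]),np.array([c["k1"],0,0,0,0.]))[0][:,0]
E
python3 - <<'E'
import cv2,numpy as np
a=cv2.imread("pics/top0.png")[120:250,250:465];b=cv2.imread("pics/scene0.png")[135:285,145:345]
cv2.imwrite("pics/topz.png",cv2.resize(a,None,fx=3.7,fy=3.7,interpolation=cv2.INTER_CUBIC))
cv2.imwrite("pics/scz.png",cv2.resize(b,None,fx=4,fy=4,interpolation=cv2.INTER_CUBIC))
E
```

```text
(no output)
```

View pics/topz.png

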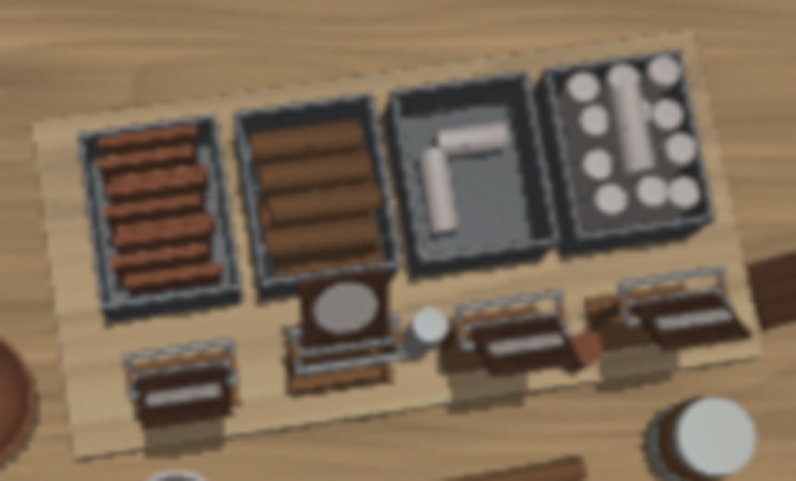

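View pics/scz.png

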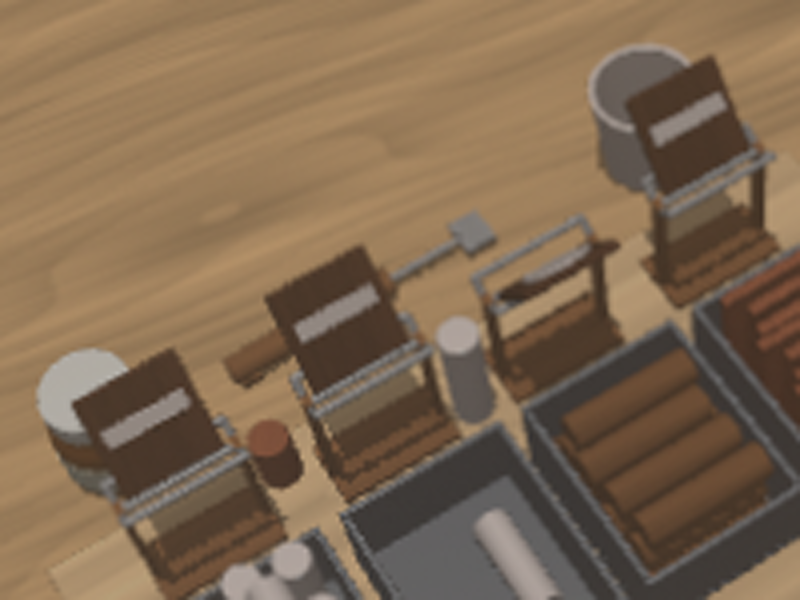

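The zooms confirm it. Tiles (left), rollers and posts (right) are full, and the third bin is nearly empty. The two end tags show the bar wrongly and must go back; the middle two are right. Next I'll measure the board and hinges.

```bash
python3 - <<'E'
from h import *
f=lambda p:(p[0]/3.7+250-.36,p[1]/3.7+120-.36)
g=lambda p:(p[0]/4+145-.37,p[1]/4+135-.37)
B=np.array([ray("top",f(p),18) for p in[(35,122),(695,33),(760,353),(78,458)]])
print(B.round()); print([np.linalg.norm(B[i]-B[i-1]).round() for i in range(4)])
c=B.mean(0);ey=(B[0]-B[1]+B[3]-B[2])[:2];ey/=np.linalg.norm(ey);ex=np.array([ey[1],-ey[0]])
print("c",c,"yaw",np.degrees(np.arctan2(ex[1],ex[0])))
loc=lambda P:np.round([(P[:2]-c[:2])@ex,(P[:2]-c[:2])@ey])
# bin rim corners z=78
for p in[(80,133),(216,118),(237,112),(372,97),(388,93),(527,77),(541,72),(682,53),(240,290),(107,308),(258,288),(397,268),(413,268),(555,243),(562,247),(713,217)]: print("rim",loc(ray("top",f(p),78)))
for p in[(125,358),(232,345),(288,365),(400,348),(456,308),(562,295),(620,286),(722,272)]: print("bar",loc(ray("top",f(p),105)),)
for p in[(650,185),(765,155),(672,212),(473,283),(583,222),(310,412),(432,350),(122,520),(245,455)]: print("scbar",loc(ray("scene",g(p),105)))
for n,p,z in[("bowl",(0,0),0)]:pass
for n,p in[("tagtop a",(628,95)),("a",(712,58)),("d",(75,405)),("d",(172,350))]:print(n,loc(ray("scene",g(p),150)))
for p in[(143,422),(232,412),(668,345),(750,338)]:print("tagtop top",loc(ray("top",f(p),150)))
E
```

```text
[[ 742.  189.   18.]
 [ 810. -302.   18.]
 [ 568. -334.   18.]
 [ 497.  154.   18.]]
[np.float64(248.0), np.float64(496.0), np.float64(244.0), np.float64(493.0)]
c [654.13081322 -73.3979884   18.        ] yaw 8.029674502623012
rim [ 92. 212.]
rim [ 89. 117.]
rim [ 91. 102.]
rim [89.  8.]
rim [90. -3.]
rim [  88. -102.]
rim [  90. -112.]
rim [  89. -213.]
rim [-33. 119.]
rim [-32. 209.]
rim [-33. 107.]
rim [-34.  11.]
rim [-35.   0.]
rim [-32. -99.]
rim [ -36. -103.]
rim [ -30. -211.]
bar [-72. 200.]
bar [-73. 130.]
bar [-92.  96.]
bar [-92.  22.]
bar [-71. -19.]
bar [-72. -90.]
bar [ -72. -130.]
bar [ -73. -199.]
scbar [-96. 135.]
scbar [-76. 199.]
scbar [-74. 134.]
scbar [-96.  21.]
scbar [-96.  91.]
scbar [-76. -90.]
scbar [-72. -19.]
scbar [ -75. -199.]
scbar [ -72. -130.]
tagtop a [-125.  141.]
a [-120.  194.]
d [-119. -191.]
d [-120. -136.]
tagtop top [-119.  192.]
tagtop top [-121.  137.]
tagtop top [-120. -139.]
tagtop top [-123. -191.]
```

Request:
move_arm(deltas=[[[-0.1,-0.1,0],-0.1,1],[[-0.2,-0.2,0],-0.2,1],[[-0.3,-0.3,0],-0.3,1],[[-0.4,-0.4,0],-0.375,1],[[-0.5,-0.5,0],-0.375,1],[[-0.6,-0.6,0],-0.375,1],[[-0.7,-0.7,0],-0.375,1],[[-0.8,-0.8,0],-0.375,1],[[-0.8,-0.8,0],-0.375,1],[[-0.8,-0.8,0],-0.375,1]])

```text
t: 1.1
eef_pos: [300.2, 360.9, 231.2]
orientation: [180.0, -0.0, -172.1]
force: [-0.8, 0.5, 0.6]
gripper_width: -0.1
grip_force: 0.0
```

Request:
move_arm(deltas=[[[-0.07,-0.14,0],0,1],[[-0.14,-0.28,0],0,1],[[-0.21,-0.42,0],0,1],[[-0.28,-0.56,0],0,1],[[-0.35,-0.7,0],0,1],[[-0.42,-0.84,0],0,1],[[-0.48,-0.96,0],0,1],[[-0.48,-0.96,0],0,1]])

```text
t: 1.9
eef_pos: [454.2, 137.3, 231.2]
orientation: [-179.9, 0.0, -172.3]
force: [-0.1, -0.4, 1.1]
gripper_width: -0.2
grip_force: 0.0
```

Request:
move_arm(deltas=[[[0,-0.15,0],0,1],[[0,-0.296,0],0,1],[[0,-0.296,0.1],0,1],[[0,-0.296,0.2],0,1],[[0,-0.296,0.3],0,1],[[0,-0.296,0.36],0,1],[[0,-0.296,0.388],0,1],[[0,-0.296,0.388],0,1],[[0,-0.296,0.388],0,1]])

```text
t: 2.8
eef_pos: [462.9, 68.0, 134.9]
orientation: [-180.0, 0.0, -171.9]
force: [0.3, -0.4, -0.3]
gripper_width: -0.4
grip_force: 0.0
```

```bash
python3 - <<'E'
from h import *
from plant import r
s=r.observe();print(s["eef_pos"],s["orientation"],s["force"],s["q"].round())
im=optics.read_camera("scene")
cv2.imwrite("pics/s1.png",cv2.resize(im[90:250,200:420,::-1],None,fx=3.6,fy=3.6,interpolation=cv2.INTER_CUBIC))
E
```

```text
[462.9459427   68.02778663 134.89972171] [-1.79999958e+02  3.71860104e-02 -1.71920378e+02] [ 0.26249559 -0.42944854 -0.26981004] [-37.   7.  27. 111.  -4.  63.  89.]
```

View pics/s1.png

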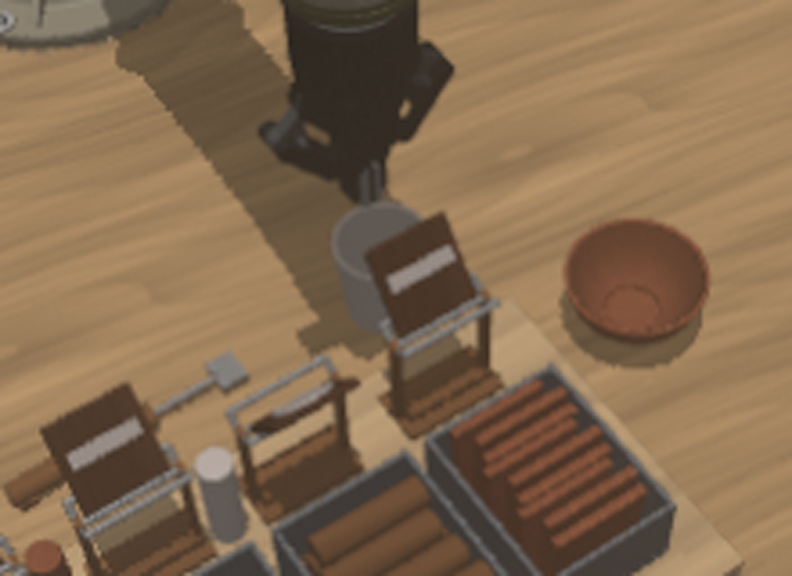

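The picture shows the shut fingertips at about (370,200), just in front of the left tag and lined up with it. I'll push slowly to a little past upright.

Request:
move_arm(deltas=[[[-0.06,0,0],0,1],[[-0.11,0,0],0,1],[[-0.12,0,0],0,1],[[-0.13,0,0],0,1],[[-0.14,0,0],0,1],[[-0.15,0,0],0,1],[[-0.16,0,0],0,1],[[-0.17,0,0],0,1],[[-0.18,0,0],0,1],[[-0.19,0,0],0,1],[[-0.2,0,0],0,1],[[-0.21,0,0],0,1],[[-0.22,0,0],0,1],[[-0.23,0,0],0,1],[[-0.24,0,0],0,1],[[-0.25,0,0],0,1],[[-0.26,0,0],0,1],[[-0.27,0,0],0,1],[[-0.28,0,0],0,1],[[-0.28,0,0],0,1]])

```text
t: 4.85
eef_pos: [532.2, 77.1, 134.3]
orientation: [-180.0, 0.0, -172.0]
force: [-0.5, 1.0, -0.2]
gripper_width: 0.1
grip_force: 0.0
```

Request:
move_arm(deltas=[[[-0.01,0,0],0,1],[[-0.02,0,0],0,1],[[-0.03,0,0],0,1],[[-0.04,0,0],0,1],[[-0.04,0,0],0,1],[[-0.04,0,0],0,1]])

```text
t: 5.45
eef_pos: [541.8, 78.4, 134.2]
orientation: [-180.0, -0.0, -172.0]
force: [-0.0, 1.3, -0.1]
gripper_width: 0.2
grip_force: 0.0
```

```bash
python3 - <<'E'
from h import *
from plant import r
s=r.observe();print(s["eef_pos"],s["orientation"],s["force"],s["q"].round())
im=optics.read_camera("scene")
cv2.imwrite("pics/s2.png",cv2.resize(im[90:250,200:420,::-1],None,fx=3.6,fy=3.6,interpolation=cv2.INTER_CUBIC))
E
```

```text
[541.75929113  78.4141988  134.23289406] [-1.79995030e+02 -9.29109190e-03 -1.71984188e+02] [-0.04586555  1.31429259 -0.05145633] [-34.  17.  27. 100.  -9.  65.  94.]
```

View pics/s2.png

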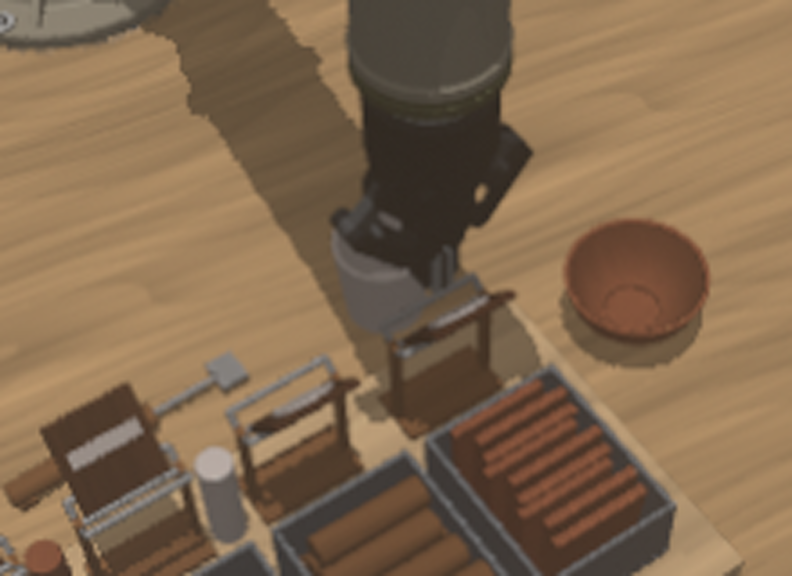

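The left tag now leans back on its rear stop, at about (455,320) in the picture. Next: retreat, lift, and go to the right-hand tag.

Request:
move_arm(deltas=[[[0.08,0,0],0,1],[[0.2,0,-0.05],0,1],[[0.32,0,-0.15],0,1],[[0.32,0,-0.3],0,1],[[0.32,-0.12,-0.36],0,1],[[0.32,-0.25,-0.36],0,1],[[0.32,-0.38,-0.36],0,1],[[0.32,-0.52,-0.36],0,1],[[0.32,-0.66,-0.36],0,1],[[0.32,-0.66,-0.36],0,1]])

```text
t: 6.5
eef_pos: [485.1, -101.7, 224.7]
orientation: [-179.9, 0.0, -172.4]
force: [0.1, -0.8, 0.0]
gripper_width: -0.1
grip_force: 0.0
```

Request:
move_arm(deltas=[[[0,-0.15,0],0,1],[[0,-0.3,0],0,1],[[0,-0.45,0],0,1],[[0,-0.6,0],0,1],[[0,-0.66,0],0,1],[[0,-0.66,0],0,1],[[0,-0.66,0.12],0,1],[[0,-0.66,0.24],0,1],[[0,-0.66,0.34],0,1],[[0,-0.66,0.36],0,1],[[0,-0.66,0.36],0,1],[[0,-0.66,0.36],0,1]])

```text
t: 7.7
eef_pos: [509.4, -259.3, 135.7]
orientation: [-180.0, 0.1, -171.9]
force: [-0.6, 0.1, 0.6]
gripper_width: 0.1
grip_force: 0.0
```

```bash
python3 - <<'E'
from h import *
from plant import r
s=r.observe();p=s["eef_pos"];print(p,s["orientation"],s["force"],s["q"].round())
a=np.radians(8.03);d=p[:2]-[654.1,-73.4];print("local",d@[np.cos(a),np.sin(a)],d@[-np.sin(a),np.cos(a)])
im=optics.read_camera("scene")
cv2.imwrite("pics/s3.png",cv2.resize(im[120:290,130:350,::-1],None,fx=3.5,fy=3.5,interpolation=cv2.INTER_CUBIC))
E
```

```text
[ 509.40404751 -259.27683342  135.70659972] [-1.79960574e+02  9.28897736e-02 -1.71940985e+02] [-0.60391914  0.13609039  0.58661513] [ -8.  23.  41.  96. -16.  67. 135.]
local -169.24264714060078 -163.84151567009175
```

View pics/s3.png

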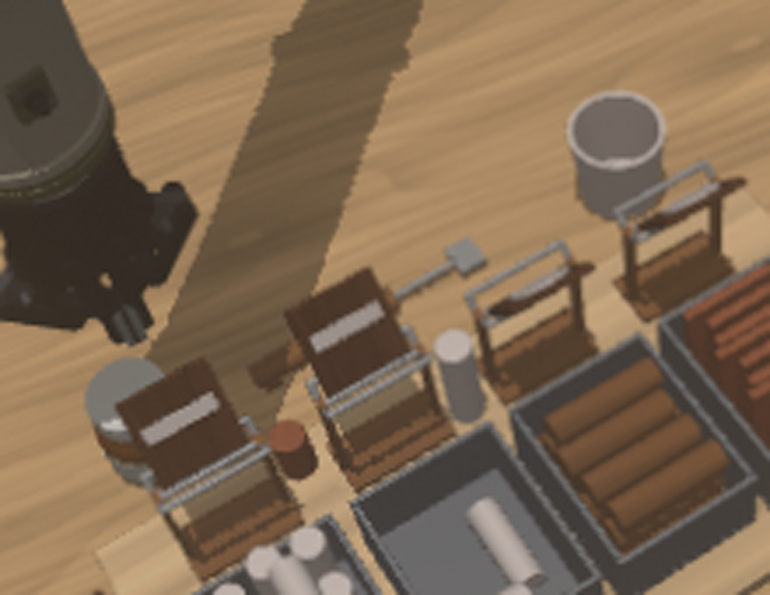

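The fingertips, at about (125,325), are in front of the right-hand tag and lined up with it. The left tag rests back. I'll make the same push here.

Request:
move_arm(deltas=[[[-0.06,0,0],0,1],[[-0.11,0,0],0,1],[[-0.12,0,0],0,1],[[-0.13,0,0],0,1],[[-0.14,0,0],0,1],[[-0.15,0,0],0,1],[[-0.16,0,0],0,1],[[-0.17,0,0],0,1],[[-0.18,0,0],0,1],[[-0.19,0,0],0,1],[[-0.2,0,0],0,1],[[-0.21,0,0],0,1],[[-0.22,0,0],0,1],[[-0.23,0,0],0,1],[[-0.24,0,0],0,1],[[-0.25,0,0],0,1],[[-0.26,0,0],0,1],[[-0.27,0,0],0,1],[[-0.28,0,0],0,1],[[-0.28,0,0],0,1]])

```text
t: 9.75
eef_pos: [578.2, -249.5, 134.2]
orientation: [-180.0, -0.0, -172.0]
force: [0.1, -0.3, -0.2]
gripper_width: -0.1
grip_force: 0.0
```

Request:
move_arm(deltas=[[[-0.01,0,0],0,1],[[-0.02,0,0],0,1],[[-0.03,0,0],0,1],[[-0.04,0,0],0,1],[[-0.04,0,0],0,1],[[-0.04,0,0],0,1]])

```text
t: 10.35
eef_pos: [587.8, -248.4, 134.2]
orientation: [-180.0, -0.0, -172.0]
force: [-1.1, 0.3, 0.6]
gripper_width: -0.4
grip_force: 0.0
```

Request:
move_arm(deltas=[[[0.08,0,0],0,1],[[0.2,0,-0.05],0,1],[[0.32,0,-0.15],0,1],[[0.36,0,-0.3],0,1],[[0.36,0,-0.4],0,1],[[0.36,0,-0.4],0,1],[[0.36,0,-0.4],0,1]])

```text
t: 11.05
eef_pos: [498.8, -260.9, 234.6]
orientation: [-180.0, 0.1, -172.0]
force: [-0.1, -0.3, -0.6]
gripper_width: 0.3
grip_force: 0.0
```

```bash
python3 - <<'E'
from h import *
from plant import r
s=r.observe();print(s["t"],s["eef_pos"],s["force"])
im=optics.read_camera("scene");t=optics.read_camera("top")
a=cv2.resize(im[135:285,145:345,::-1],(733,550),interpolation=cv2.INTER_CUBIC)
cv2.imwrite("pics/s4.png",a)
cv2.imwrite("pics/t4.png",cv2.resize(t[120:280,230:495,::-1],None,fx=3,fy=3,interpolation=cv2.INTER_CUBIC))
E
```

```text
11.05 [ 498.8140898  -260.92319585  234.62020384] [-0.1323078  -0.31621173 -0.60612417]
```

View pics/s4.png

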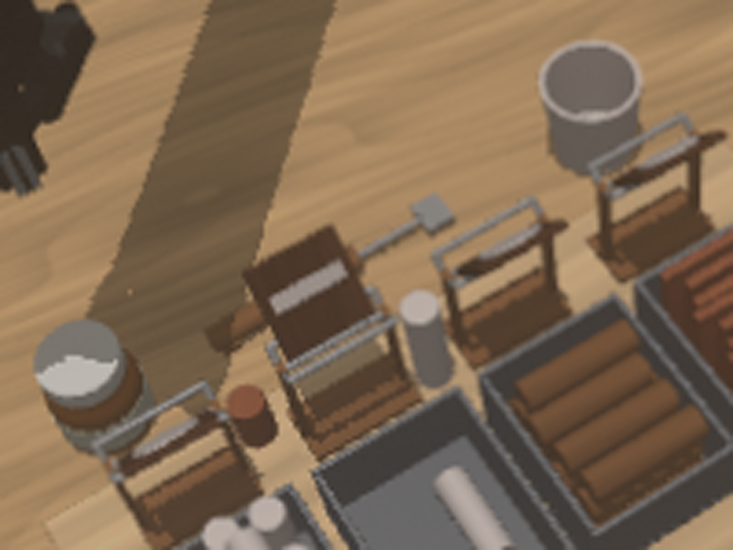

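View pics/t4.png

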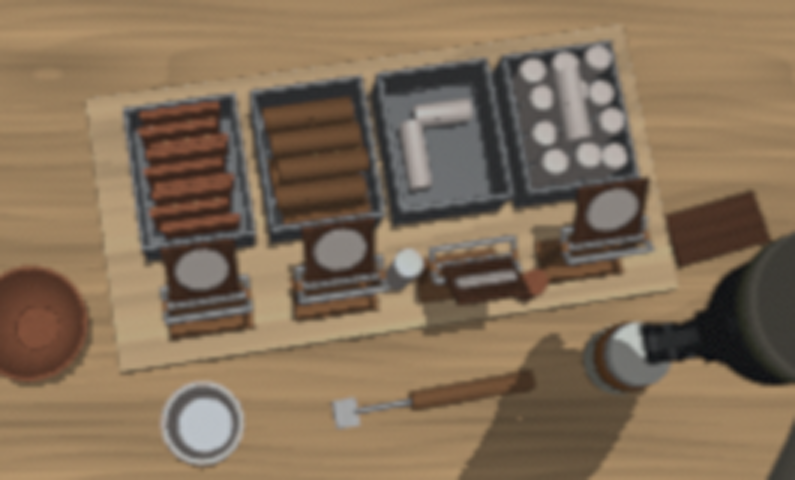

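Both views show discs at the tiles, rollers and posts bins (top view (200,268), (340,248), (612,208)) and the bar at the nearly empty bin (485,280). The bystanders look unmoved and the arm is clear.

```bash
python3 -c "
from plant import finish_job
print(finish_job())"
```

```text
the job is handed in; nothing more can be done
None
```

I pushed the two wrong tags (at the tiles and kiln-post bins) back onto their rear stops, so the three full bins show the disc and the nearly empty bin shows the bar; nothing else appeared to move, and I handed the job in at about 11 s.

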